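# Tug, free and hold open the lid of a parts case

### The arm

A 7-joint arm with a two-finger parallel gripper is mounted at the origin on the work surface. World frame = base frame: x ahead of the robot, y to its left, z up, the work surface at z = 0. Lengths are in m, angles in rad, forces in N, time in s.
With the tool pointing down it reaches from about 0.35 to 0.9 m from the base axis. Payload 8.1 kg.
Tool frame: the origin (TCP) lies at the centre of the arm's flange, where the gripper is bolted on; the fingertips stand 178 mm ahead of it and the grasp point (between the pads) lies 159 mm ahead of it; z points along the fingers, y is the line along which they close (so a half turn about z gives the same grasp; the last joint's range is limited). The gripper opens to 92 mm and grips with 3 to 60 N. Pads are 19 mm wide; open, the fingers measure 130 mm over their backs; the gripper's body (75 mm by 190 mm) begins 47 mm behind the grasp point.
Start: joints at [-1.399, 0.434, 0.025, 1.573, -0.012, 1.134, -0.075], TCP at [0.17, 0.602, 0.405] pointing down, gripper open.
Joint ranges: [-2.62, 2.62], [-0.44, 2.09], [-1.27, 1.32], [0.08, 2.57], [-1.32, 4.46], [0.12, 2], [-2.74, 2.74]. Speed limits (rad/s): [2.22, 2.22, 3.01, 3.01, 3.14, 3.14, 3.14].

### API

Orientations are given as a rotation vector (axis times angle).
In Python, from cell import arm gives the robot as it stands. The module is installed in compiled form; this text tells all that it offers.
- The arm moves only by the shell command python3 -m inch 'ROWS' [FORCE]. ROWS is text: rows parted by semicolons, each of 5 numbers parted by spaces: the shift along the tool's x, y, z in m, then the turn about the tool's z in rad, then the finger opening in m, from 0 to 0.0918. In form: x y z roll fingers; .... A call has 1 to 5 rows; each row is the pose to reach, as a shift and turn from the pose commanded when the call began, along the tool's axes at that moment; what a row does not reach only later rows make up. A row lasts 1/10 s, in which the tool goes at most 50 mm and 8.59 degrees, less where a joint would pass 70% of its speed; a pose out of reach is approached as far as the arm can. A call with a gripper value outside its range is refused whole. The fingers move at their own pace and stop on an object; FORCE is the grip in N (left out, the last holds). Time passes only in rows, so rows that repeat a pose let the fingers close. It gives the time, the measured TCP pose, the force, the opening and the grip force at its end, in the units of the state.
- arm.observe(): the state, without advancing time (a new reading comes with each control period).
- arm.get_image(name): name is "scene" or "top" or "wrist"; returns the picture (420x560x3 uint8, red, green, blue); there is no depth.
- arm.get_calibration(name): a dict with "intrinsics" (3x3 intrinsics, pixels), "distortion" ([k1, k2, p1, p2, k3] as OpenCV has them; the pictures are not rectified), "pose" (4x4, takes a point from camera to world coordinates). Camera axes: x right, y up, looking along -z (the intrinsics and any distortion apply to the point x, -y, -z); pixel columns grow to the right and rows downward; lengths in m; the calibration is good to about 2 mm. A picture is of the moment at which its call begins: read the wrist's pose just before it. get_calibration takes no time and is no camera call; for the wrist camera it gives the pose at the moment of the call.
- arm.sign_off(): hands the job in; it is judged then, once.
Trained networks look in the newest picture that a camera, given by its name, has taken for a name from the list of things; names that differ only in an ending like _2 or _b are one class to them, and where a whole thing is asked for, a point or a joint stands for the part that bears it (a point fixed in the world has none). Each returns a list of dicts, best first, with "conf" (0 to 1); they miss things now and then, are a little off and sometimes report something else, mostly with a low value. They report only what shows in the picture. A call takes as long as a camera call.
- arm.look_for(camera, query): "point" ([row, column] in pixels, amid what is visible of it).
- arm.silhouettes(camera, query): "region" (420x560 bool, what is visible of it) and "point" ([row, column] in pixels, amid what is visible of it).
- arm.place_of(camera, query): "point" ([row, column] in pixels: a listed point, or the origin of a listed thing).
The state is a dict: "clock": time; "joints": joint angles; "dq": joint speeds; "joint_efforts": joint torques, N m; "position": TCP position; "ee_rot": TCP orientation; "force": force on the tool from outside, world axes, zero at the start; "ft_torque": the same for the moment, N m; "width": opening from 0.0 (shut) to 1.0 (fully open); "gripper_force": force on a finger pad.
Only numpy, scipy, OpenCV 4.12 (cv2) and the standard library are available. Lean on these libraries where they do the work, as an engineer would, in place of code of your own. Each camera call takes 0.05 s, during which the arm holds its last target. There are 200 camera calls.

### The job

Hold the parts case open for me so that I can reach the brackets inside: first tug its lid up a little by the bar handle, before you touch the catch, to learn if the lid is caught; if it is, slide the steel catch tab all the way to its open end (away from the handle) and lift again. Finish while still holding the lid by its bar, still and about half-way to upright (45 degrees): do not let go at the end. Do not force a caught lid, and leave the other things on the bench where they are.

Things in the scene. Friction and masses are not known exactly. Their poses are not given: they have to be found in the camera images.
- case: Closed beige parts case, fixed, 200 (its x) x 280 (its y) x 100 mm high without lid. Origin: centre of its underside, z up, turned up to 17 degrees. Hinge along its y on the -x side, nearer the robot; handle and catch towards its +x side, away from the robot. A ledge on its +x wall (x 100 to 140, y 42 to 142, top z 88 mm) carries the catch.
- lid (a joint): Lid angle, rad: 0 shut, grows as its +x edge rises (back towards the robot), stop at 1.75. Plate 202 x 284 x 10 mm, top z 110 mm, about 0.5 kg; falls shut when let go. Caught, it gives only about 0.033 rad (5 mm at the bar), then stops hard; free, it goes on rising (about 3 N at the bar). Whether it is caught cannot be seen: the parts are inside.
- lid_hinge (a point): Point on the lid's hinge axis (the axis runs along the case's y), at case x -100, y 0, z 100 mm.
- bar: Round steel bar handle on top of the lid, 12 mm thick, 110 mm long along the case's y, on a post at each end. Origin: middle of the bar, 155 mm from the hinge axis across the lid, at case y -35, 145 mm above the bench when shut; 29 mm clear between bar and lid. Axes as the case's when shut; turns with the lid.
- catch (a joint): Slide of the catch in m: it starts anywhere from 0 to 0.010, grows as it moves along the case's +y (away from the handle), open end at 0.032. The lid is surely free at 0.024 or more. It needs about 3 N and stays where it is left.
- catch_top (a point): Top centre of the catch's upright steel tab, 14 x 14 mm in section, standing 42 mm clear on a 24 mm foot on the ledge; its top is 137 mm above the bench, 20 mm beyond the case's +x wall, at case y 70 mm when the catch reads 0. Push it sideways, or pinch it, from above.
- tongue: Steel tongue fixed to the catch, hidden inside the case; it moves with the catch (origin 57 mm under point catch_top). When caught it stops the lid's keeper. Not to be touched.
- jar: Bystander: closed jar, 64 mm wide, 95 mm high, beside the case on its +y side; origin at its underside.
- mug: Bystander: white mug, 76 mm wide, 85 mm high, beside the case on its -y side; origin at its underside.
- bracket: Bystander: zinc angle bracket, 70 x 45 x 35 mm, lying in front of the case's +x wall; origin at its underside.
- tape: Bystander: paper ring, 90 mm wide, 24 mm high, in front of the case's +x wall; origin at its underside.
- driver: Bystander: screwdriver with a black handle lying on the bench to the left; origin at its middle underside.
- sander: Bystander: cork sanding block, 100 x 60 x 35 mm, on the bench to the left; origin at its underside.
- castor: Bystander: castor wheel 56 mm wide under a steel plate, 68 mm high, on the bench to the right; origin at its underside.

How it is judged:
On the way:
1. the lid is tugged up (over 0.015 rad) by its bar while the catch has not yet been moved (3 mm) (value of joint lid above 0.015 rad and contact force between the fingers and bar above 0.5 N and distance of catch_top from where it was at the start of the episode below 0.003 m), for 0.1 s.
At the end, for the whole second after the job is handed in: The lid stands still (under 0.1 rad/s) between 0.55 and 1.05 rad, carried by the fingers on its bar (over 1 N), and no bystander is more than 40 mm from where it began, so that nothing else props the lid (value of joint lid between 0.55 and 1.05 rad and velocity of joint lid between -0.1 and 0.1 rad/s and contact force between the fingers and bar above 1 N and distance of each of jar, mug, bracket, tape, driver, sander, castor from where it was at the start of the episode below 0.04 m); the arm keeps its last pose, push and grip.
It fails at once if a bystander is pushed more than 40 mm (distance of any of jar, mug, bracket, tape, driver, sander, castor from where it was at the start of the episode above 0.04 m).
It fails at once if the caught lid is forced: over 60 N on the catch's tongue (contact force between tongue and anything else above 60 N).
It also fails if it takes over 51 s, if anything falls off the work surface, if the arm or the gripper's body presses on something with over 40 N, if the wrist force passes 120 N, or if a joint passes its speed limit or range.

## Working session

There is one attempt and no reset: what is moved stays moved. The work goes in short steps, Python scripts to look and compute and a shell command to move; the robot and the scene stay as the last step left them, time stands still between calls to the robot, and variables do not carry over. Pictures are saved under pics/ and viewed, at most 10 in all, crops included, and the job is handed in when it is done.

```bash
mkdir -p pics
cat > h.py <<'E'
import numpy as np, cv2
from scipy.spatial.transform import Rotation as R
from cell import arm
def ray(cam,p):
    c=arm.get_calibration(cam);K=np.array(c["intrinsics"]);P=np.array(c["pose"])
    u=cv2.undistortPoints(np.array([[[p[1],p[0]]]],float),K,np.array(c["distortion"]))[0,0]
    return P[:3,3],P[:3,:3]@np.array([u[0],-u[1],-1])
def atz(cam,p,z):
    o,d=ray(cam,p); return o+d*(z-o[2])/d[2]
def tool():
    s=arm.observe(); return np.array(s["position"]),R.from_rotvec(s["ee_rot"])
E
python3 - <<'E'
from h import *
for c in("top","scene"):
    im=arm.get_image(c); cv2.imwrite(f"pics/{c}0.png",im[:,:,::-1])
    for q,z in(("bar",.145),("catch_top",.137),("case",0),("lid_hinge",.1),("jar",0),("mug",0),("bracket",0),("tape",0)):
        for r in arm.place_of(c,q)[:2]: print(c,q,round(r["conf"],2),np.round(r["point"]),np.round(atz(c,r["point"],z),3))
s=arm.observe();print(s["clock"],R.from_rotvec(s["ee_rot"]).as_matrix().round(3),s["force"])
E
```

```text
top bar 0.55 [170. 336.] [ 0.574 -0.152  0.145]
top catch_top 0.51 [137. 291.] [ 0.658 -0.039  0.137]
top case 0.76 [193. 310.] [ 0.539 -0.1    0.   ]
top lid_hinge 0.28 [124. 308.] [ 0.707 -0.086  0.1  ]
top jar 0.85 [172. 235.] [0.595 0.112 0.   ]
top jar 0.41 [166. 334.] [ 0.619 -0.169  0.   ]
top mug 0.89 [214. 388.] [ 0.485 -0.323  0.   ]
top bracket 0.23 [215. 439.] [ 0.486 -0.467  0.   ]
top tape 0.77 [133. 352.] [ 0.718 -0.221  0.   ]
top tape 0.3 [165. 332.] [ 0.623 -0.164  0.   ]
scene bar 0.54 [244. 266.] [ 0.573 -0.147  0.145]
scene catch_top 0.5 [244. 313.] [ 0.668 -0.029  0.137]
scene case 0.66 [246. 270.] [ 0.529 -0.099  0.   ]
scene lid_hinge 0.85 [213. 250.] [ 0.427 -0.097  0.1  ]
scene jar 0.93 [224. 328.] [0.599 0.117 0.   ]
scene mug 0.6 [276. 215.] [ 0.492 -0.314  0.   ]
scene mug 0.57 [214. 250.] [ 0.384 -0.069  0.   ]
scene bracket 0.72 [289. 312.] [ 0.746 -0.097 -0.   ]
scene tape 0.53 [302. 279.] [ 0.708 -0.211  0.   ]
0.9 [[-0.962  0.271  0.   ]
 [ 0.271  0.962  0.   ]
 [-0.     0.    -1.   ]] [-0.28053563  0.07634142 -0.53273655]
```

View pics/top0.png

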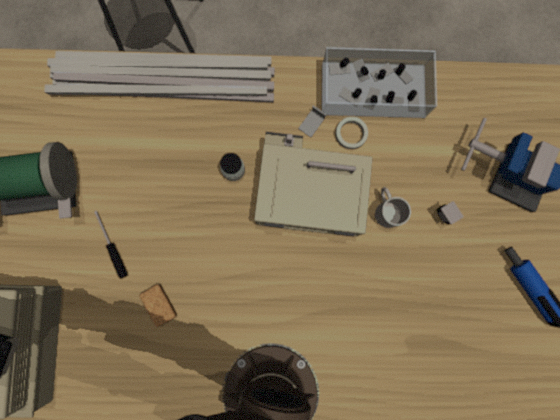

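View pics/scene0.png

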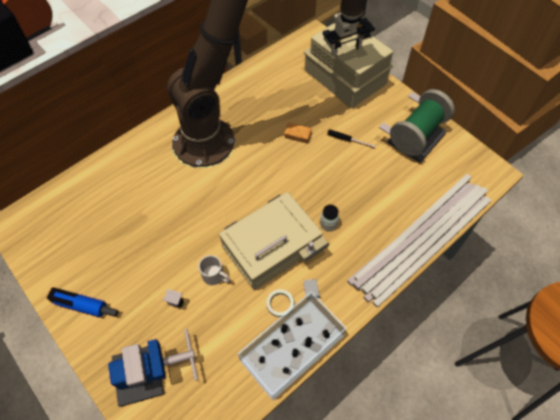

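Run:
```python
from h import *
for c,zz in(("top",.145),("scene",.145)):
    arm.get_image(c)
    for q,z in(("bar",.145),("lid",.11)):
        for r in arm.silhouettes(c,q)[:1]:
            m=r["region"].astype(np.uint8)
            ((x,y),wh,a)=cv2.minAreaRect(cv2.findNonZero(m))
            b=cv2.boxPoints(((x,y),wh,a))
            print(c,q,round(r["conf"],2),m.sum(),b.round().tolist())
            print([atz(c,(p[1],p[0]),z)[:2].round(3).tolist() for p in b])
```

```text
top bar 0.69 254 [[307.0, 167.0], [307.0, 159.0], [355.0, 165.0], [355.0, 173.0]]
[[0.581, -0.079], [0.599, -0.081], [0.587, -0.201], [0.569, -0.199]]
top lid 0.7 8604 [[254.0, 220.0], [263.0, 142.0], [374.0, 156.0], [365.0, 233.0]]
[[0.448, 0.05], [0.651, 0.032], [0.623, -0.257], [0.421, -0.231]]
scene bar 0.56 140 [[252.0, 255.0], [283.0, 234.0], [287.0, 240.0], [256.0, 261.0]]
[[0.573, -0.205], [0.582, -0.082], [0.604, -0.086], [0.596, -0.208]]
scene lid 0.74 4529 [[218.0, 234.0], [291.0, 187.0], [322.0, 234.0], [249.0, 281.0]]
[[0.425, -0.232], [0.445, 0.075], [0.653, 0.028], [0.623, -0.261]]
```

Both pictures agree. In the top view the bar runs from px (163,307) to (169,355) in row, column, and the catch tab is at (138,290). That gives a bar centre of about (0.583,-0.14) and a case yaw of about -5.5°. Next I move above the bar.

```bash
cat >> h.py <<'E'
def delta(x,y,z,yaw):
    # tool y-axis wanted at world angle yaw; print shift along tool axes and roll
    p,r=tool(); m=r.as_matrix(); d=m.T@(np.array([x,y,z])-p)
    a=np.arctan2(m[1,1],m[0,1]); roll=(a-yaw+np.pi/2)%np.pi-np.pi/2
    print("shift",d.round(4),"roll",round(roll,3),"pos",p.round(4),"t",arm.observe()["clock"])
E
python3 -m inch '-0.598 -0.602 0 1.393 0.09;-0.598 -0.602 0 1.393 0.09;-0.598 -0.602 0 1.393 0.09;-0.598 -0.602 0 1.393 0.09;-0.598 -0.602 0 1.393 0.09'
python3 -c "
from h import *
delta(.583,-.14,.405,-.096)"
```

```text
clock: 1.7
position: [0.2917, 0.3811, 0.405]
ee_rot: [-1.549, -2.733, -0.001]
force: [0.7, -0.5, 0.6]
width: 0.98
gripper_force: 0.0
shift [-5.967e-01 -1.800e-02 -4.000e-04] roll 0.636 pos [0.2917 0.3811 0.405 ] t 1.7
```

```bash
python3 -m inch '-0.597 -0.018 0 0.636 0.09;-0.597 -0.018 0 0.636 0.09;-0.597 -0.018 0 0.636 0.09;-0.597 -0.018 0 0.636 0.09;-0.597 -0.018 0 0.636 0.09'
python3 -c "
from h import *
delta(.583,-.14,.405,-.096)"
```

```text
clock: 2.2
position: [0.4149, 0.1637, 0.4052]
ee_rot: [-2.325, -2.113, -0.002]
force: [1.2, 1.1, 0.7]
width: 0.98
gripper_force: 0.0
shift [-0.2863  0.1962 -0.    ] roll 0.001 pos [0.4149 0.1637 0.4052] t 2.2
```

```bash
python3 -m inch '-0.286 0.196 0 0 0.09;-0.286 0.196 0 0 0.09;-0.286 0.196 0 0 0.09;-0.286 0.196 0 0 0.09;-0.286 0.196 0 0 0.09'
python3 -m inch '-0.082 0.056 0 0 0.09;-0.082 0.056 0 0 0.09;-0.082 0.056 0 0 0.09'
python3 - <<'E'
from h import *
delta(.583,-.14,.405,-.096)
im=arm.get_image("wrist"); cv2.imwrite("pics/w1.png",im[:,:,::-1])
for q,z in(("bar",.145),("catch_top",.137)):
    for r in arm.place_of("wrist",q)[:2]: print(q,round(r["conf"],2),np.round(r["point"]),atz("wrist",r["point"],z).round(4))
r=arm.silhouettes("wrist","bar")
if r:
    m=r[0]["region"].astype(np.uint8); b=cv2.boxPoints(cv2.minAreaRect(cv2.findNonZero(m)))
    print(b.round().tolist(),[atz("wrist",(p[1],p[0]),.145)[:2].round(4).tolist() for p in b])
E
```

```text
clock: 2.7
position: [0.5373, -0.0543, 0.4049]
ee_rot: [2.318, 2.12, 0.001]
force: [1.0, 1.4, 0.2]
width: 0.981
gripper_force: 0.0
clock: 3.0
position: [0.5859, -0.1464, 0.4049]
ee_rot: [2.325, 2.106, -0.004]
force: [0.9, -0.8, 0.6]
width: 0.98
gripper_force: 0.0
shift [ 0.0061 -0.0035 -0.0001] roll -0.002 pos [ 0.5859 -0.1464  0.4049] t 3.0
bar 0.96 [201. 272.] [ 0.5832 -0.1335  0.145 ]
catch_top 0.72 [ 31. 374.] [ 0.6605 -0.0242  0.137 ]
[[265.0, 112.0], [282.0, 112.0], [282.0, 276.0], [265.0, 276.0]] [[0.5842, -0.0686], [0.5955, -0.0696], [0.5851, -0.1918], [0.5721, -0.1906]]
```

View pics/w1.png

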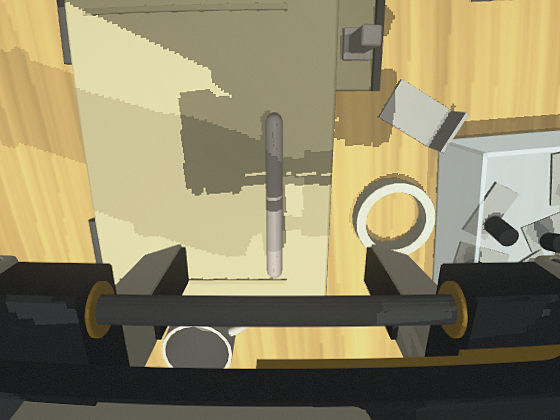

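The bar is vertical in the wrist view (cols 265–282, rows 112–276), so the yaw is right, and its centre is at (0.583,-0.134). The catch tab is at px (31,374), reading about 8 mm. Descending.

```bash
python3 -m inch '0.012 -0.004 0.04 0 0.09;0.012 -0.004 0.08 0 0.09;0.012 -0.004 0.099 0 0.09;0.012 -0.004 0.099 0 0.09'
python3 -m inch '0 0 0 0 0.0;0 0 0 0 0.0;0 0 0 0 0.0;0 0 0 0 0.0;0 0 0 0 0.0' 12
python3 -m inch '0 0 0 0 0.0;0 0 0 0 0.0;0 0 0 0 0.0' 12
python3 - <<'E'
from h import *
im=arm.get_image("wrist"); cv2.imwrite("pics/w2.png",im[:,:,::-1])
for r in arm.place_of("wrist","catch_top")[:2]: print(round(r["conf"],2),np.round(r["point"]),atz("wrist",r["point"],.137).round(4))
E
```

```text
clock: 3.6
position: [0.5809, -0.1244, 0.3033]
ee_rot: [-2.313, -2.12, 0.004]
force: [-0.3, 0.4, 0.0]
width: 0.983
gripper_force: 0.0
clock: 4.1
position: [0.5822, -0.127, 0.3063]
ee_rot: [2.319, 2.119, 0.001]
force: [0.4, -0.3, -0.5]
width: 0.597
gripper_force: 0.0
clock: 4.4
position: [0.582, -0.127, 0.3057]
ee_rot: [-2.319, -2.119, 0.0]
force: [0.2, -0.2, -0.6]
width: 0.329
gripper_force: 0.0
0.67 [ 47. 452.] [ 0.6625 -0.0345  0.137 ]
0.5 [304. 284.] [ 0.585  -0.1459  0.137 ]
```

View pics/w2.png

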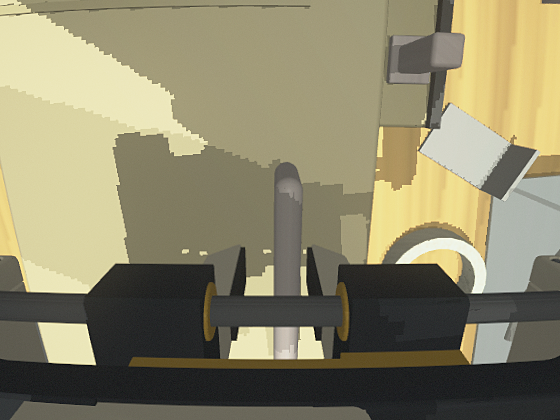

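The bar sits centred between the fingers (cols 275–300, fingers at 240 and 312). The tab top is at px (48,448). Closing.

```bash
python3 -m inch '0 0 0 0 0.0;0 0 0 0 0.0;0 0 0 0 0.0;0 0 0 0 0.0;0 0 0 0 0.0' 12
python3 -m inch '0 0 0 0 0;0 0 0 0 0' 12
```

```text
clock: 5.0
position: [0.585, -0.1271, 0.3073]
ee_rot: [2.313, 2.115, 0.008]
force: [12.0, -1.9, 0.4]
width: 0.127
gripper_force: 12.0
clock: 5.2
position: [0.585, -0.1271, 0.3073]
ee_rot: [2.313, 2.115, 0.008]
force: [11.2, -1.2, -0.5]
width: 0.127
gripper_force: 12.0
```

Gripped, with a sideways bias of about 3 mm. I'll relieve that while tugging up in small steps.

```bash
python3 -m inch '0 0.003 0 0 0;0 0.003 -0.002 0 0;0 0.003 -0.004 0 0;0 0.003 -0.004 0 0;0 0.003 -0.004 0 0' 15
python3 -m inch '0 0 -0.001 0 0;0 0 -0.001 0 0' 15
```

```text
clock: 5.7
position: [0.5854, -0.1272, 0.31]
ee_rot: [2.318, 2.119, 0.001]
force: [5.1, -0.7, -1.3]
width: 0.125
gripper_force: 15.0
clock: 5.9
position: [0.5852, -0.1272, 0.3107]
ee_rot: [2.319, 2.119, 0.001]
force: [6.0, -0.5, -4.0]
width: 0.125
gripper_force: 15.0
```

```bash
python3 -m inch '0 0 -0.001 0 0;0 0 -0.002 0 0;0 0 -0.002 0 0' 15
python3 -m inch '0 0 -0.001 0 0;0 0 -0.002 0 0;0 0 -0.002 0 0' 15
```

```text
clock: 6.2
position: [0.5852, -0.1271, 0.3114]
ee_rot: [2.319, 2.119, -0.001]
force: [9.9, -2.8, -17.0]
width: 0.123
gripper_force: 15.0
clock: 6.5
position: [0.5853, -0.1269, 0.3131]
ee_rot: [2.319, 2.119, -0.001]
force: [10.7, -3.3, -21.3]
width: 0.126
gripper_force: 15.0
```

The force jumps at about 5 mm of lift, so the lid is caught. Lower, release, rise, then close the fingers beside the tab.

```bash
python3 -m inch '0 0 0.005 0 0;0 0 0.009 0 0;0 0 0.009 0 0.05;0 0 0.009 0 0.05;0 0 0.009 0 0.05' 15
python3 -m inch '0 0 0 0 0.05;0 0 0 0 0.05;0 0 -0.04 0 0.05;0 0 -0.05 0 0.04;0 0 -0.06 0 0.0' 15
python3 -m inch '0.03 0.03 0 0 0;0.06 0.065 0 0 0;0.06 0.065 0 0 0;0.06 0.065 0 0 0;0.06 0.065 0 0 0' 15
python3 - <<'E'
from h import *
p,r=tool();print(p.round(4))
im=arm.get_image("wrist"); cv2.imwrite("pics/w3.png",im[:,:,::-1])
for r in arm.place_of("wrist","catch_top")[:2]: print(round(r["conf"],2),np.round(r["point"]),atz("wrist",r["point"],.137).round(4))
E
```

```text
clock: 7.0
position: [0.5843, -0.1272, 0.3054]
ee_rot: [-2.318, -2.118, 0.002]
force: [-0.3, -0.3, -0.1]
width: 0.335
gripper_force: 0.0
clock: 7.5
position: [0.5851, -0.1273, 0.3667]
ee_rot: [2.319, 2.119, 0.001]
force: [-0.1, 0.3, -0.5]
width: 0.417
gripper_force: 0.0
clock: 8.0
position: [0.6545, -0.0741, 0.3653]
ee_rot: [-2.32, -2.118, 0.002]
force: [-0.9, -1.1, -0.3]
width: 0.016
gripper_force: 0.0
[ 0.6545 -0.0741  0.3653]
0.58 [162. 284.] [ 0.6636 -0.0341  0.137 ]
```

View pics/w3.png

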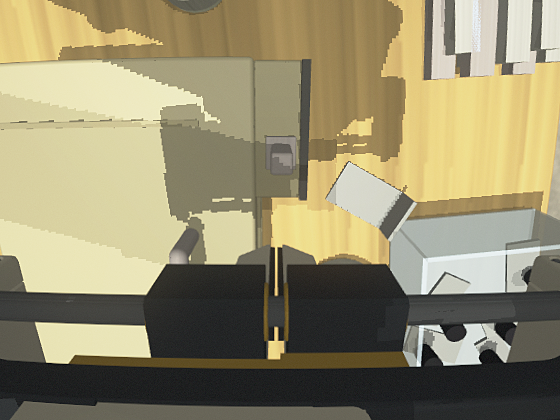

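The tab (px (155,283)) lines up with the closed fingers (col 278), about 23 mm ahead of them. Lower, then push.

```bash
python3 -m inch '0 0 0.04 0 0;0 0 0.071 0 0;0 0 0.071 0 0;0.015 0 0.071 0 0' 15
python3 -m inch '0.005 0 0 0 0;0.01 0 0 0 0;0.015 0 0 0 0;0.02 0 0 0 0;0.02 0 0 0 0'
python3 -m inch '0.005 0 0 0 0;0.010 0 0 0 0;0.010 0 0 0 0'
```

```text
clock: 8.5
position: [0.656, -0.0612, 0.2957]
ee_rot: [2.323, 2.113, -0.002]
force: [1.2, -1.3, 0.6]
width: 0.004
gripper_force: 0.0
clock: 9.0
position: [0.6586, -0.0376, 0.2952]
ee_rot: [2.318, 2.12, 0.002]
force: [-0.2, -0.2, -0.3]
width: 0.005
gripper_force: 0.0
clock: 9.3
position: [0.6593, -0.0274, 0.2946]
ee_rot: [-2.318, -2.12, -0.001]
force: [-0.4, -1.3, -0.4]
width: 0.003
gripper_force: 0.1
```

Run:
```python
from h import *
p,r=tool();print(p.round(4), np.round(arm.observe()["force"],1))
im=arm.get_image("wrist"); cv2.imwrite("pics/w4.png",im[:,:,::-1])
for r in arm.place_of("wrist","catch_top")[:2]: print(round(r["conf"],2),np.round(r["point"]),atz("wrist",r["point"],.137).round(4))
for c in ("top","scene"):
    arm.get_image(c)
    for r in arm.place_of(c,"catch_top")[:2]: print(c,round(r["conf"],2),np.round(r["point"]),atz(c,r["point"],.137).round(4))
```

```text
[ 0.6593 -0.0274  0.2946] [-0.4 -1.3 -0.4]
0.68 [249. 280.] [ 0.6627 -0.0117  0.137 ]
0.35 [ 14. 177.] [0.6335 0.0836 0.137 ]
top 0.52 [127. 312.] [ 0.6855 -0.0927  0.137 ]
```

View pics/w4.png

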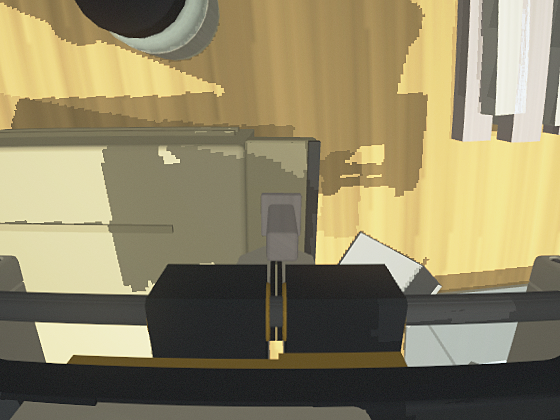

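The tab (px (230,282)) touches the fingertips and has travelled about 20 mm. I'll keep pushing to the end stop.

```bash
python3 -m inch '0.003 0 0 0 0;0.006 0 0 0 0;0.006 0 0 0 0'
python3 -m inch '0.003 0 0 0 0;0.006 0 0 0 0;0.006 0 0 0 0'
```

```text
clock: 9.9
position: [0.6593, -0.0254, 0.2947]
ee_rot: [2.32, 2.114, -0.005]
force: [-1.2, -9.8, 0.2]
width: 0.006
gripper_force: 4.9
clock: 10.2
position: [0.6593, -0.0239, 0.2948]
ee_rot: [2.321, 2.106, -0.012]
force: [-2.1, -21.6, -1.2]
width: 0.008
gripper_force: 10.9
```

The tab is hard against its open end. Back to the bar.

```bash
python3 -m inch '-0.025 0 0 0 0;-0.03 0 -0.04 0 0.04;-0.06 -0.02 -0.071 0 0.05;-0.1 -0.065 -0.071 0 0.05;-0.117 -0.065 -0.071 0 0.05' 15
python3 -m inch '0 0 0 0 0.05;0 0 0 0 0.05'
python3 - <<'E'
from h import *
delta(.585,-.1272,.3667,-.096)
im=arm.get_image("wrist"); cv2.imwrite("pics/w5.png",im[:,:,::-1])
for r in arm.place_of("wrist","catch_top")[:2]: print(round(r["conf"],2),np.round(r["point"]),atz("wrist",r["point"],.137).round(4))
E
```

```text
clock: 10.7
position: [0.5818, -0.1295, 0.3668]
ee_rot: [-2.322, -2.116, -0.0]
force: [1.1, 0.1, 0.4]
width: 0.306
gripper_force: 0.0
clock: 10.9
position: [0.585, -0.1272, 0.366]
ee_rot: [-2.32, -2.118, -0.002]
force: [0.1, 0.7, -0.1]
width: 0.478
gripper_force: 0.0
shift [ 0.     -0.     -0.0007] roll 0.005 pos [ 0.585  -0.1272  0.366 ] t 10.9
0.64 [ 18. 398.] [ 0.6642 -0.0104  0.137 ]
```

View pics/w5.png

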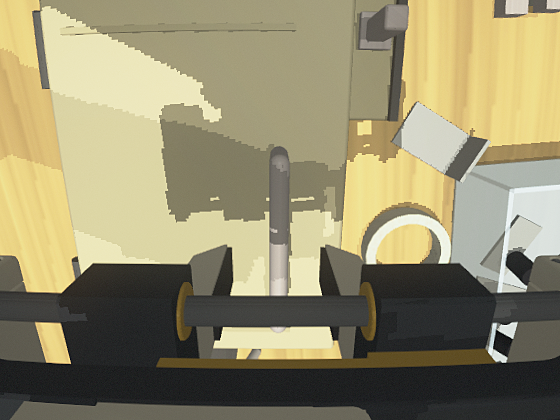

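The tab has moved (px (17,395)), and the bar (col 280) is centred between the fingers. Lower and grip again.

```bash
python3 -m inch '0 0 0.03 0 0.05;0 0 0.061 0 0.05;0 0 0.061 0 0;0 0 0.061 0 0;0 0 0.061 0 0' 20
python3 -m inch '0 0 0 0 0;0 0 0 0 0;0 0 0 0 0;0 0 -0.003 0 0;0 0 -0.006 0 0' 20
python3 -m inch '0 0 -0.003 0 0;0 0 -0.005 0 0;0 0 -0.005 0 0' 20
```

```text
clock: 11.5
position: [0.5859, -0.1271, 0.3061]
ee_rot: [2.318, 2.119, 0.002]
force: [-0.4, 0.2, 0.7]
width: 0.336
gripper_force: 0.0
clock: 12.0
position: [0.5852, -0.1272, 0.3111]
ee_rot: [2.319, 2.119, 0.001]
force: [0.9, 0.1, -3.5]
width: 0.122
gripper_force: 20.0
clock: 12.3
position: [0.5843, -0.1271, 0.3154]
ee_rot: [-2.318, -2.118, 0.002]
force: [-2.1, 0.0, -4.4]
width: 0.124
gripper_force: 20.0
```

It rises freely now (about 4 N). Follow the hinge arc.

```bash
python3 -m inch '0 -0.004 -0.006 0 0;0 -0.0085 -0.012 0 0;0 -0.012 -0.019 0 0;0 -0.016 -0.026 0 0;0 -0.016 -0.026 0 0' 20
python3 -m inch '0 -0.004 -0.007 0 0;0 -0.009 -0.013 0 0;0 -0.014 -0.020 0 0;0 -0.019 -0.026 0 0;0 -0.019 -0.026 0 0' 20
```

```text
clock: 12.8
position: [0.5702, -0.1258, 0.3439]
ee_rot: [2.316, 2.117, 0.006]
force: [6.9, -0.0, 0.1]
width: 0.121
gripper_force: 20.0
clock: 13.3
position: [0.5517, -0.1241, 0.3702]
ee_rot: [2.315, 2.116, 0.008]
force: [8.0, 0.5, 1.7]
width: 0.126
gripper_force: 20.0
```

```bash
python3 -m inch '0 -0.006 -0.006 0 0;0 -0.011 -0.0115 0 0;0 -0.018 -0.017 0 0;0 -0.024 -0.022 0 0;0 -0.024 -0.022 0 0' 20
python3 -m inch '0 -0.006 -0.005 0 0;0 -0.0115 -0.0085 0 0;0 -0.017 -0.012 0 0;0 -0.017 -0.012 0 0;0 -0.017 -0.012 0 0' 20
python3 -m inch '0 0 0 0 0;0 0 0 0 0;0 0 0 0 0;0 0 0 0 0;0 0 0 0 0' 25
python3 - <<'E'
from h import *
im=arm.get_image("scene"); cv2.imwrite("pics/s6.png",cv2.resize(im[150:330,170:410,::-1],None,fx=3,fy=3))
E
```

```text
clock: 13.8
position: [0.5282, -0.1219, 0.3927]
ee_rot: [2.314, 2.116, 0.011]
force: [8.0, 0.6, 7.1]
width: 0.121
gripper_force: 20.0
clock: 14.3
position: [0.5115, -0.1203, 0.4044]
ee_rot: [2.314, 2.116, 0.01]
force: [8.8, 1.2, 7.3]
width: 0.122
gripper_force: 20.0
clock: 14.8
position: [0.5117, -0.1203, 0.4043]
ee_rot: [2.314, 2.116, 0.01]
force: [8.3, 1.6, 8.5]
width: 0.121
gripper_force: 25.0
```

View pics/s6.png

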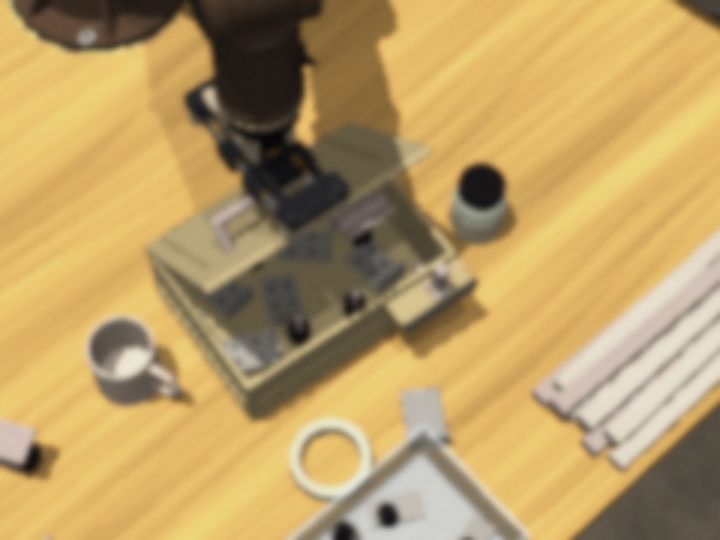

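The lid stands about half-way open in the gripper with the brackets reachable (around px (270,320) in the crop). The bystanders are undisturbed. The rise of 98 mm gives about 0.8 rad, and it is still.

```bash
python3 -c "
from cell import arm
print(arm.sign_off())"
```

```text
the job is handed in; nothing more can be done
None
```

The job is handed in: the tug showed the lid was caught, so I slid the catch to its open end, and the arm is now holding the lid still by its bar at about 0.8 rad (46°), with the bystanders still in place.

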